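Lock a framed panel in the edge clamp

TASK

Fix the small framed panel in the edge clamp: turn the red knob to free the carriage, slide the carriage so that its spring pad gently pushes the panel fully home and square against the fence, and, with the pad pressed in about half-way, lock the knob again and let go. Leave the other things on the table where they are.

Things in the scene. Friction and masses are not known exactly. Their poses are not given: they have to be found in the camera images.
- jig: The edge clamp, fixed to the table: a grey base board 390 x 160 x 12 mm. Origin on the table surface; x points along the rail towards the fence, z up. The board runs from x=-205 to +185 mm, y=+-80 mm. The steel rail (34 mm wide, with two upright fins, up to z=31 mm) runs from x=-200 to 0; the aluminium fence stands across the far end with its face at x=160 mm and its top at z=62 mm. Two cork battens at y=+-46 mm (top z=32 mm, x=-40 to 160) carry the panel.
- fence_face (a point): Middle of the fence's face that the panel has to lie against (43 mm above the table); x points along the rail, into the fence.
- carriage (a joint): Position of the sliding carriage along the rail, in m, 0 to 0.15, growing towards the fence. The carriage is an aluminium block 50 mm long (along the rail), 56 mm wide, its top 60 mm above the table; its centre (on the knob's axis) lies at jig x = -160 mm + joint, y = 0. When the knob is free it slides with about 1 to 2 N of friction; when it is locked it must not be forced.
- knob (a joint): Angle of the red clamp knob on the carriage, in rad, 0 to 1.5, growing clockwise seen from above. 0: bar along the rail; 1.5 (stop): bar across it. Below 0.5 the carriage is free, from 0.7 the clamp grips, from 1.1 it is locked, at 1.3 to 1.5 it holds about 20 N. Turning takes 0.1 to 0.3 N m; it stays where it is left, but short of 1.2 may spring back by up to 0.1.
- knob_grip (a point): On the knob's axis, 90 mm above the table, at the height to grip the knob's red bar. The bar is 46 mm long, 14 mm thick and 26 mm high (its underside 74 mm, its top 100 mm above the table, 14 mm clear of the carriage around a stem 12 mm across). x points along the bar, z up. The knob can be gripped across the bar from above, and while so held both turned and used to move the carriage along the rail.
- pad (a joint): How far the spring pad is pressed into the carriage, in m: 0 out, 0.014 fully in; half-way is 0.007. The spring pushes with 0.7 N per mm, so that it pushes a carriage that is free and not held back until the pad is nearly out: hold the carriage while locking the knob.
- pad_face (a point): Middle of the black rubber face (40 mm wide, 18 mm high) of the spring pad, which sits on a brass stem at the carriage's fence side, 43 mm above the table; with the pad out it lies 55 mm from the knob's axis along the rail. x points towards the fence.
- panel_center (a point): Centre of the framed panel (aluminium frame, dark blue and brown picture): 150 mm along x (along the rail), 120 mm along y, 22 mm thick, 0.25 to 0.4 kg, lying loose on the battens, its centre 43 mm above the table. It starts short of the fence and slightly askew. When it is home its centre lies 75 mm from the fence's face.
- tape_roll: Roll of tan tape lying flat, 90 mm across, 18 mm high, beside the clamp; origin at the centre of its underside. Leave alone.
- brush: Brush, 170 mm long, lying beside the clamp on the robot's side. Leave alone.
- wedge: Wooden block 90 x 30 x 22 mm lying beside the clamp; origin at the centre of its underside. Leave alone.
- spatula: Spatula, 190 mm long, lying to the right of the clamp. Leave alone.
- spray_bottle: Blue bottle, 68 mm across, 170 mm high, standing to the left. Leave alone.
- varnish_jar: Amber glass jar, 64 mm across, 75 mm high, standing to the right. Leave alone.
- lead_weight: Dark steel weight, 52 mm across, 35 mm high, standing to the right. Leave alone.

How it is judged:
By the outcome, as a careful person would: the job done as asked, in the order asked, and still so for the second after the job is handed in, with the robot touching nothing.
It also fails if it takes over 45 s, if anything falls off the work surface, if the arm or the gripper's body presses on something with over 40 N, if the wrist force passes 120 N, or if a joint passes its speed limit or range.

ROBOT

A 6-joint arm with a two-finger parallel gripper is mounted at the origin on the work surface. World frame = base frame: x ahead of the robot, y to its left, z up, the work surface at z = 0. Lengths are in mm, angles in rad, forces in N, time in s.
With the tool pointing down it reaches from about 400 to 925 mm from the base axis. Payload 12.5 kg.
Tool frame: the origin (TCP) lies at the centre of the arm's flange, where the gripper is bolted on; the fingertips stand 190 mm ahead of it and the grasp point (between the pads) lies 171 mm ahead of it; z points along the fingers, y is the line along which they close (so a half turn about z gives the same grasp; the last joint's range is limited). The gripper opens to 95 mm and grips with 3 to 60 N. Pads are 20 mm wide; open, the fingers measure 119 mm over their backs; the gripper's body (75 mm by 180 mm) begins 59 mm behind the grasp point.
Start: joints at [1.029, 0.491, 1.559, -0, 1.092, -0.106], TCP at [263.812, 566.593, 404.761] pointing down, gripper open.
Joint ranges: [-3.1, 3.1], [-0.84, 2.19], [0.05, 2.79], [-1.13, 4.28], [0.06, 2.93], [-2.69, 2.69]. Speed limits (rad/s): [2.22, 2.22, 2.79, 3.14, 3.14, 3.14].

INTERFACE

Orientations are given as [roll, pitch, yaw] about the fixed x, y, z axes, in that order (R = Rz(yaw) Ry(pitch) Rx(roll)).
In Python, from cell import env, read_camera, search_frame, cut_out gives the robot as it stands. The module is installed in compiled form; this text tells all that it offers.
- The arm moves only by the tool move_arm, never from a script. Its argument "commands" is a list of rows, each a list of 3 entries, a list of its own where there are three numbers: the shift along the world's x, y, z normalised to -1 to 1, where 1 is 0.03 m, then the turn about the world's z normalised to -1 to 1, where 1 is 0.08 rad, then the opening, from -1 (shut) to 1 (fully open), so that 0 is half open. A call has 1 to 20 rows; each row shifts and turns the commanded pose from where the row before left it; what a row does not reach is not made up. A row lasts 1/12 s, in which the tool goes at most 41.7 mm and 7.16 degrees, less where a joint would pass 70% of its speed; a pose out of reach is approached as far as the arm can. A call with a number of a shift or a turn outside -1 to 1 is refused whole. A call with a gripper value outside its range is refused whole. The fingers move at their own pace and stop on an object; the grip force is fixed at half the most. Time passes only in rows, so rows that do not move let the fingers close. It gives the time, the measured TCP pose, the force, the opening and the grip force at its end, in the units of the state.
- env.state(): the state, without advancing time (a new reading comes with each control period).
- read_camera(name): name is "scene" or "top" or "wrist"; returns a dict with "image" (384x512x3 uint8, red, green, blue), "fx", "fy", "cx", "cy" (pixels), "D" ([k1, k2, p1, p2, k3] as OpenCV has them; the pictures are not rectified), "rvec" (rotation vector, rad) and "tvec" (3), from world to camera coordinates, as OpenCV has them. Camera axes: x right, y down, z forward; pixel columns grow to the right and rows downward; lengths in mm; the calibration is good to about 2 mm. A picture is of the moment at which its call begins. There is no depth.
- env.job_done(): hands the job in; it is judged then, once.
Trained networks look in a picture, given as the dict that the camera call returned (one of the last four; its "shot" number tells which), for a name from the list of things; names that differ only in an ending like _2 or _b are one class to them, and where a whole thing is asked for, a point or a joint stands for the part that bears it (a point fixed in the world has none). Each returns a list of dicts, best first, with "confidence" (0 to 1); they miss things now and then, are a little off and sometimes report something else, mostly with a low value. They report only what shows in the picture. A call takes as long as a camera call.
- search_frame(thing, picture): "at" ([column, row] in pixels, amid what is visible of it).
- cut_out(thing, picture): "region" (384x512 bool, what is visible of it) and "at" ([column, row] in pixels, amid what is visible of it).
The state is a dict: "t": time; "joints": joint angles; "qvel": joint speeds; "tau": joint torques, N m; "eef_pos": TCP position; "tcp_rot": TCP orientation; "ft_force": force on the tool from outside, world axes, zero at the start; "moment": the same for the moment, N m; "opening": opening from 0.0 (shut) to 1.0 (fully open); "grip_force": force on a finger pad.
Only numpy, scipy, OpenCV 4.12 (cv2) and the standard library are available. Lean on these libraries where they do the work, as an engineer would, in place of code of your own. Each camera call takes 0.05 s, during which the arm holds its last target. There are 200 camera calls.

## Working session

There is one attempt and no reset: what is moved stays moved. The work goes in short steps, Python scripts to look and compute and a tool call to move; the robot and the scene stay as the last step left them, time stands still between calls to the robot, and variables do not carry over. Pictures are saved under pics/ and viewed, at most 10 in all, crops included, and the job is handed in when it is done.

Besides the shell and the picture viewer there is one more tool, called after ">>>" by a JSON object that holds its "fn" and its "kwargs", one argument or row to a line. move_arm: Moves the arm, as the interface text tells. Its arguments: {"type":"object","properties":{"commands":{"type":"array","items":{"type":"array"}}},"required":["commands"]}

```bash
mkdir -p pics
cat > h.py <<'E'
import numpy as np, cv2
from cell import env, read_camera, search_frame, cut_out
def ray(p,uv):
    K=np.array([[p['fx'],0,p['cx']],[0,p['fy'],p['cy']],[0,0,1.]])
    R=cv2.Rodrigues(np.array(p['rvec'],float))[0]; t=np.array(p['tvec'],float).reshape(3)
    n=cv2.undistortPoints(np.array([[uv]],float),K,np.array(p['D'],float))[0,0]
    return -R.T@t, R.T@np.array([n[0],n[1],1.])
def atz(p,uv,z):
    c,d=ray(p,uv); return c+d*(z-c[2])/d[2]
def tri(obs):
    A=np.zeros((3,3));b=np.zeros(3)
    for p,uv in obs:
        c,d=ray(p,uv); d=d/np.linalg.norm(d); M=np.eye(3)-np.outer(d,d); A+=M;b+=M@c
    x=np.linalg.solve(A,b)
    return x,[np.linalg.norm(np.cross(x-ray(p,u)[0],ray(p,u)[1]/np.linalg.norm(ray(p,u)[1]))) for p,u in obs]
def proj(p,X):
    K=np.array([[p['fx'],0,p['cx']],[0,p['fy'],p['cy']],[0,0,1.]])
    return cv2.projectPoints(np.array(X,float).reshape(-1,3),np.array(p['rvec'],float),np.array(p['tvec'],float),K,np.array(p['D'],float))[0][:,0]
def save(p,n,crop=None,s=1):
    im=p['image'][:,:,::-1]
    if crop: im=im[crop[1]:crop[3],crop[0]:crop[2]]
    cv2.imwrite('pics/'+n,cv2.resize(im,None,fx=s,fy=s,interpolation=cv2.INTER_CUBIC))
E
python3 - <<'E'
from h import *
P={n:read_camera(n) for n in('scene','top')}
ims=[]
for n,p in P.items():
    ims.append(p['image'])
    print(n,ray(p,(256,192))[0].round())
    for t in('knob','carriage','pad_face','panel_center','jig'):
        print(t,[(np.round(r['at'],1).tolist(),round(r['confidence'],2)) for r in cut_out(t,p)[:2]])
save(P['scene'],'s1.png',s=1.5);save(P['top'],'t1.png',s=1.5)
print(env.state())
E
```

```text
scene [1273. -163. 1022.]
knob [([238.6, 193.9], 0.49), ([256.4, 204.1], 0.41)]
carriage [([237.5, 199.2], 0.89)]
pad_face []
panel_center [([300.0, 187.9], 0.88), ([384.2, 142.9], 0.58)]
jig [([257.5, 206.3], 0.65)]
top [ 326.   -2. 1429.]
knob [([281.3, 202.3], 0.54)]
carriage [([277.4, 204.3], 0.82)]
pad_face [([264.6, 204.2], 0.42)]
panel_center [([221.1, 206.0], 0.74)]
jig [([262.3, 206.2], 0.79)]
{'t': 0.6, 'joints': array([ 1.02940935e+00,  4.90890080e-01,  1.55891856e+00, -1.78108926e-05,
        1.09169963e+00, -1.05565521e-01]), 'qvel': array([-0.00104681, -0.00114594,  0.00095808, -0.00155826,  0.00085014,
        0.00110231]), 'tau': array([-1.91036146e-03, -6.12214994e+01, -2.58355522e+01,  6.91973115e-02,
        4.45476745e-02,  1.44247515e-06]), 'eef_pos': array([263.80392857, 566.58851213, 404.76070508]), 'tcp_rot': array([3.14151041e+00, 2.46095406e-05, 2.70577941e+00]), 'ft_force': array([-0.34866412,  0.32446342, -0.02760758]), 'moment': array([-0.04749373,  0.015208  , -0.03557096]), 'grip_force': 0.0, 'opening': 0.9982827791040232}
```

View pics/s1.png

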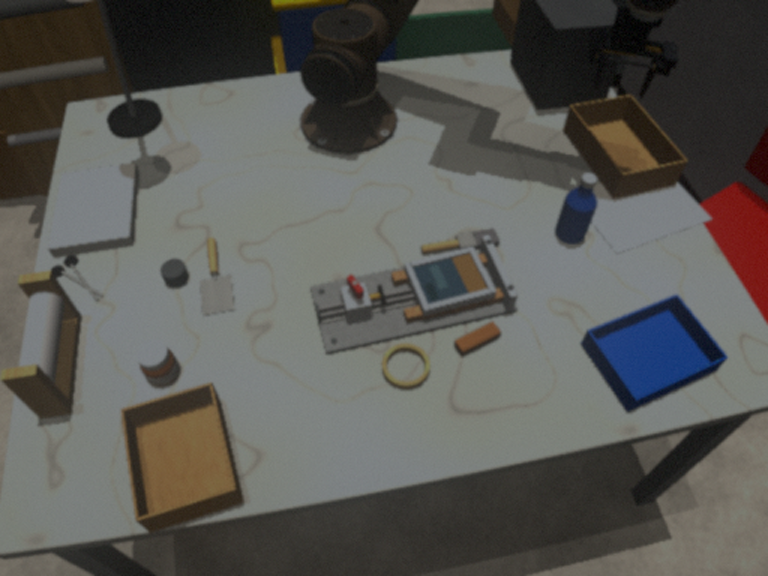

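View pics/t1.png

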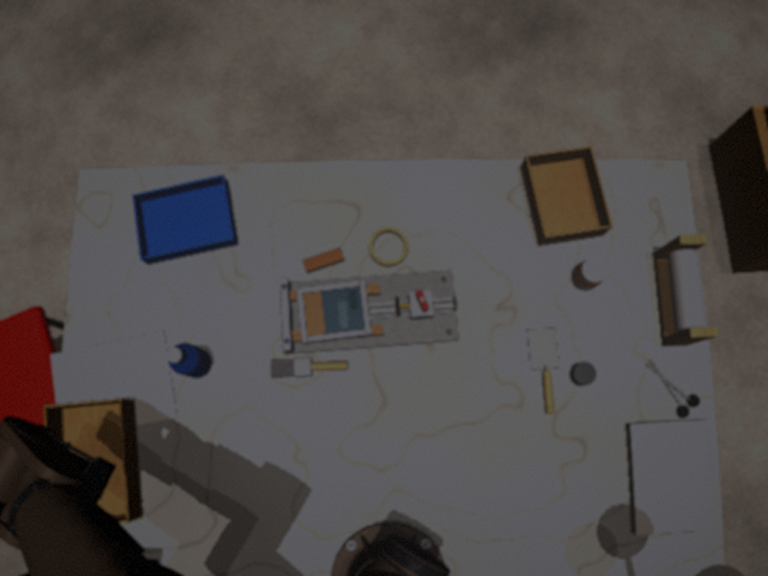

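The scene view shows the clamp with the knob near (237,190), the panel at (300,188) and the fence at its right. In the top view the knob is at (281,200), the fence is on the left (world +y), and the brush lies on the robot's side.

Run:
```python
from h import *
P={n:read_camera(n) for n in('scene','top')}
o=[]
for n,p in P.items():
    hsv=cv2.cvtColor(p['image'],cv2.COLOR_RGB2HSV)
    m=((hsv[...,0]<8)|(hsv[...,0]>172))&(hsv[...,1]>130)&(hsv[...,2]>50)
    k=[238,191] if n=='scene' else [281,201]
    w=np.zeros_like(m);w[k[1]-14:k[1]+15,k[0]-14:k[0]+15]=1;m&=w
    v,u=np.nonzero(m);o.append((p,(u.mean(),v.mean())));print(n,m.sum(),u.mean(),v.mean())
print(tri(o)); print(atz(P['top'],o[1][1],95))
p=P['top']
pts={n:atz(p,(a/1.5,b/1.5),12) for n,a,b in[('fl',281,281),('fr',290,352),('bl',453,271),('br',458,340)]}
print({k:v.round() for k,v in pts.items()})
w=read_camera('wrist');print(ray(w,(256,192))[0], ray(w,(256,192))[1],env.state()['eef_pos'])
```

```text
scene 35 236.4857142857143 190.11428571428573
top 28 280.9642857142857 199.89285714285714
(array([587.97251833, -78.80483271,  90.94483268]), [np.float64(0.20800725514576152), np.float64(0.20800725514577095)])
[587.21041853 -78.36676323  95.        ]
{'fl': array([652., 233.,  12.]), 'fr': array([490., 210.,  12.]), 'bl': array([ 669., -156.,   12.]), 'br': array([ 512., -162.,   12.])}
[190.29108498 600.47377978 385.19612566] [ 0.27107686 -0.10982326 -0.95643641] [263.79936798 566.58528146 404.76833965]
```

>>> {"fn": "move_arm", "kwargs": {
  "commands": [
    [[0.36,-0.58,0.3],-1,1],
    [[0.36,-0.58,0.3],-1,1],
    [[0.36,-0.58,0.3],-1,1],
    [[0.36,-0.58,0.3],-1,1],
    [[0.36,-0.58,0.3],-1,1],
    [[0.36,-0.58,0],-1,1],
    [[0.36,-0.58,0],-1,1],
    [[0.36,-0.58,0],-1,1],
    [[0.36,-0.58,0],-1,1],
    [[0.36,-0.58,0],-1,1],
    [[0.36,-0.58,0],-1,1],
    [[0.36,-0.58,0],-1,1],
    [[0.36,-0.58,0],-1,1],
    [[0.36,-0.58,0],-1,1],
    [[0.36,-0.58,0],-1,1],
    [[0.36,-0.58,0],-1,1]
  ]
}}

```text
t: 2.08
eef_pos: [437.0, 287.3, 449.9]
tcp_rot: [3.141, -0.0, 1.422]
ft_force: [0.5, 0.3, 1.1]
opening: 1.002
grip_force: 0.0
```

>>> {"fn": "move_arm", "kwargs": {
  "commands": [
    [[0.36,-0.58,0],-1,1],
    [[0.36,-0.58,0],-1,1],
    [[0.36,-0.58,0],-1,1],
    [[0.36,-0.58,0],-1,1],
    [[0.36,-0.58,0],-1,1],
    [[0.36,-0.58,0],-1,1],
    [[0.36,-0.58,0],-1,1],
    [[0.36,-0.58,0],-1,1],
    [[0.36,-0.58,0],-1,1],
    [[0.36,-0.58,0],-1,1],
    [[0.36,-0.58,0],-1,1],
    [[0.36,-0.58,0],-1,1],
    [[0.36,-0.58,0],-1,1],
    [[0.36,-0.58,0],-1,1],
    [[0.36,-0.58,0],-1,1],
    [[0,0,0],0,1],
    [[0,0,0],0,1]
  ]
}}

```text
t: 3.5
eef_pos: [598.8, 26.6, 449.5]
tcp_rot: [-3.141, 0.0, 0.225]
ft_force: [-0.3, 1.3, -0.4]
opening: 0.998
grip_force: 0.0
```

Run:
```python
from h import *
w=read_camera('wrist');s=env.state();print(s['eef_pos'],s['tcp_rot'],s['joints'],w['fx'])
save(w,'w1.png',s=1.5)
for t in('knob','carriage','pad_face','panel_center','jig'):
    print(t,[(np.round(r['at'],1).tolist(),round(r['confidence'],2)) for r in cut_out(t,w)[:2]])
```

```text
[598.44014738  27.25138348 449.59805607] [-3.14138621e+00  3.80981897e-04  2.26871937e-01] [-6.47348940e-02  4.12805445e-01  1.56656768e+00  9.60880583e-05
  1.16264378e+00  1.27915138e+00] 339.6763533588792
knob [([342.9, 201.4], 0.85)]
carriage [([330.5, 188.9], 0.72)]
pad_face [([296.3, 182.4], 0.67)]
panel_center [([173.1, 163.0], 0.85)]
jig [([281.8, 160.8], 0.65)]
```

View pics/w1.png

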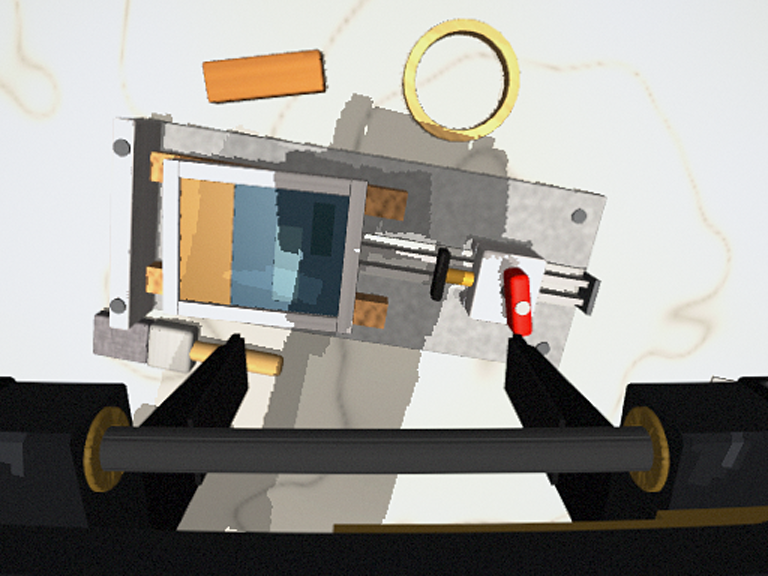

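The wrist view shows the jig clearly. In full-res pixels the knob bar is at (343,201), the pad face at (295,182), the panel at (173,163) and the fence's top edge at about x=88.

Run:
```python
from h import *
w=read_camera('wrist');p=read_camera('top');sc=read_camera('scene')
d=lambda a,b,z:atz(w,(a/1.5,b/1.5),z)
q={'back_far':d(605,196,12),'far_edge':d(165,123,12),'fence_top_far':d(134,118,62),'fence_top_near':d(130,328,62),
'bar1':d(514,268,100),'bar2':d(523,334,100),'screw_far':d(579,215,12),'screw_near':d(543,349,12),
'pan_farfence':d(164,161,54),'pan_farcar':d(367,181,54),'pan_nearcar':d(350,333,54),'pan_nearfence':d(165,317,54)}
for k,v in q.items(): print(k,v[:2].round(1))
e=q['back_far']-q['far_edge'];print('jig yaw',np.arctan2(-e[1],-e[0]))
f=q['fence_top_far']-q['fence_top_near'];print('yaw by fence',np.arctan2(f[1],f[0])+np.pi/2,np.linalg.norm(f))
o=[]
for n,c in((w,(345,200)),(p,(281,201)),(sc,(238,191))):
    hsv=cv2.cvtColor(n['image'],cv2.COLOR_RGB2HSV)
    m=((hsv[...,0]<8)|(hsv[...,0]>172))&(hsv[...,1]>130)&(hsv[...,2]>50)
    z=np.zeros_like(m);r=30 if n is w else 14;z[c[1]-r:c[1]+r,c[0]-r:c[0]+r]=1;m&=z
    v,u=np.nonzero(m);R=cv2.minAreaRect(np.stack([u,v],1).astype(np.float32));o.append((n,R[0]));print(R)
print(tri(o),tri(o[:2]),[atz(w,o[0][1],z)[:2] for z in(90,100)])
```

```text
back_far [ 672.  -150.2]
far_edge [647.8 210.5]
fence_top_far [650.  212.9]
fence_top_near [491.4 200.6]
bar1 [612.8 -64.9]
bar2 [568.5 -85.6]
screw_far [ 651.9 -134.1]
screw_near [ 529.9 -142.8]
pan_farfence [624.  191.4]
pan_farcar [642.5  44. ]
pan_nearcar [523.5  30.9]
pan_nearfence [503.3 177. ]
jig yaw 1.6377178378366402
yaw by fence 1.6481414821244567 159.0832238350179
((345.7512512207031, 201.01776123046875), (44.885643005371094, 16.600563049316406), 85.91438293457031)
((280.92242431640625, 199.81900024414062), (12.99933910369873, 3.1513547897338867), 66.80140686035156)
((236.07432556152344, 189.80404663085938), (13.019735336303711, 3.836172103881836), 54.462318420410156)
(array([588.00842872, -78.96059046,  91.62476926]), [np.float64(0.8299055352971313), np.float64(0.5367024743514064), np.float64(1.2988901265638786)]) (array([588.32742562, -78.54057713,  90.72033521]), [np.float64(0.06669813756118466), np.float64(0.06669813756113432)]) [array([588.17473658, -78.86290575]), array([590.77091605, -75.19765362])]
```

>>> {"fn": "move_arm", "kwargs": {
  "commands": [
    [[-0.035,-0.43,-0.5],0.33,1],
    [[-0.035,-0.43,-0.5],0.33,1],
    [[-0.035,-0.43,-0.5],0.33,1],
    [[-0.035,-0.43,-0.5],0.33,1],
    [[-0.035,-0.43,-0.5],0.33,1],
    [[-0.035,-0.43,-0.5],0.33,1],
    [[-0.035,-0.43,-0.5],0.33,1],
    [[-0.035,-0.43,-0.5],0.33,1],
    [[0,0,0],0,1],
    [[0,0,0],0,1]
  ]
}}

```text
t: 4.78
eef_pos: [590.2, -76.2, 329.5]
tcp_rot: [-3.141, 0.001, 0.435]
ft_force: [-0.4, 1.0, 0.7]
opening: 0.997
grip_force: 0.0
```

Run:
```python
from h import *
w=read_camera('wrist');s=env.state();print(s['eef_pos'],s['tcp_rot'])
save(w,'w2.png',s=1.5)
```

```text
[590.4050773  -75.72099241 330.29225436] [ 3.14147682e+00 -2.36959854e-04  4.35812092e-01]
```

View pics/w2.png

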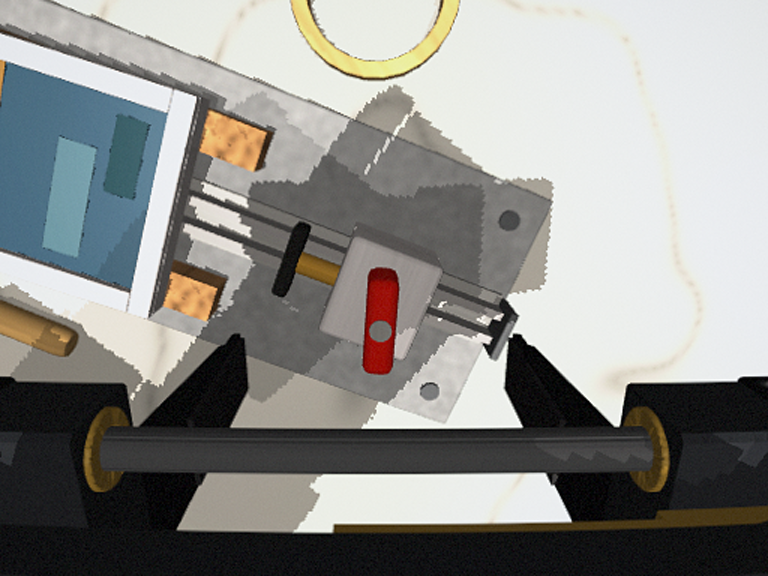

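The close wrist view shows the bar near-vertical in the picture, with its grey axis dot at display (380,331); the bar runs from about (383,283) to (377,374) on top.

Run:
```python
from h import *
w=read_camera('wrist');s=env.state()
d=lambda a,b,z:atz(w,(a/1.5,b/1.5),z)
g=w['image'].astype(int)
hsv=cv2.cvtColor(w['image'],cv2.COLOR_RGB2HSV)
m=((hsv[...,0]<8)|(hsv[...,0]>172))&(hsv[...,1]>130)&(hsv[...,2]>40)
m[:,:235]=0;m[:,275]=0;m[:170]=0;m[252:]=0
for r in range(176,252,6):
    c=np.nonzero(m[r])[0]
    if len(c): print(r,c.min(),c.max(),g[r,c].mean(0).round(), d(1.5*(c.min()+c.max())/2,1.5*r,100)[:2].round(1))
print('dot',d(380,331,100)); a=d(383,283,100)-d(377,374,100);print(np.arctan2(a[1],a[0]),np.linalg.norm(a))
# jig fit: back screws / board corners
for n,x in dict(far=(550,201,12),near=(445,422,12),s1=(509,220,12),s2=(430,391,12),pad1=(303,224,52),pad2=(281,294,52),pan1=(206,98,54),pan2=(155,318,54)).items(): print(n,d(*x)[:2].round(1))
```

```text
182 246 263 [89. 11.  8.] [612.  -68.8]
188 245 265 [121.  13.   8.] [608.5 -70.8]
194 245 265 [142.  12.   5.] [604.8 -72.5]
200 245 265 [143.  15.   9.] [601.1 -74.3]
206 244 264 [142.  15.  11.] [597.1 -75.4]
212 244 264 [141.  13.   8.] [593.3 -77.2]
218 243 263 [118.  13.  10.] [589.1 -78.4]
224 243 263 [119.  12.   8.] [585.3 -80.3]
230 243 262 [142.  11.   6.] [581.2 -81.8]
236 242 261 [142.  13.   7.] [576.9 -83. ]
242 242 261 [141.  11.   5.] [572.9 -84.9]
248 244 259 [129.  13.   9.] [568.8 -86.8]
dot [587.5133458  -79.44011649 100.        ]
0.3768909418675189 43.38185060254248
far [ 672.2 -151.1]
near [ 514.9 -162.4]
s1 [ 652.  -134.6]
s2 [ 531.5 -142.8]
pad1 [606.9 -27.3]
pad2 [567.1 -31.1]
pan1 [644.2  38.9]
pan2 [526.1  26.1]
```

>>> {"fn": "move_arm", "kwargs": {
  "commands": [
    [[-0.087,-0.12,0],-0.51,0.4],
    [[0,0,-0.6],0,0.0],
    [[0,0,-0.6],0,-0.2],
    [[0,0,-0.6],0,-0.4],
    [[0,0,-0.5],0,-0.4],
    [[0,0,0],0,-0.4],
    [[0,0,0],0,-0.4]
  ]
}}

```text
t: 5.47
eef_pos: [587.9, -79.0, 261.4]
tcp_rot: [3.141, -0.0, 0.397]
ft_force: [0.3, 0.9, 0.3]
opening: 0.57
grip_force: 0.0
```

Run:
```python
from h import *
w=read_camera('wrist');s=env.state();print(s['eef_pos'],s['tcp_rot'],s['ft_force'])
save(w,'w3.png',s=1.5)
```

```text
[587.99691281 -79.1156926  261.97655267] [ 3.14070715e+00 -1.11308156e-03  3.96619601e-01] [ 0.93278852 -1.19244292  0.49097515]
```

View pics/w3.png

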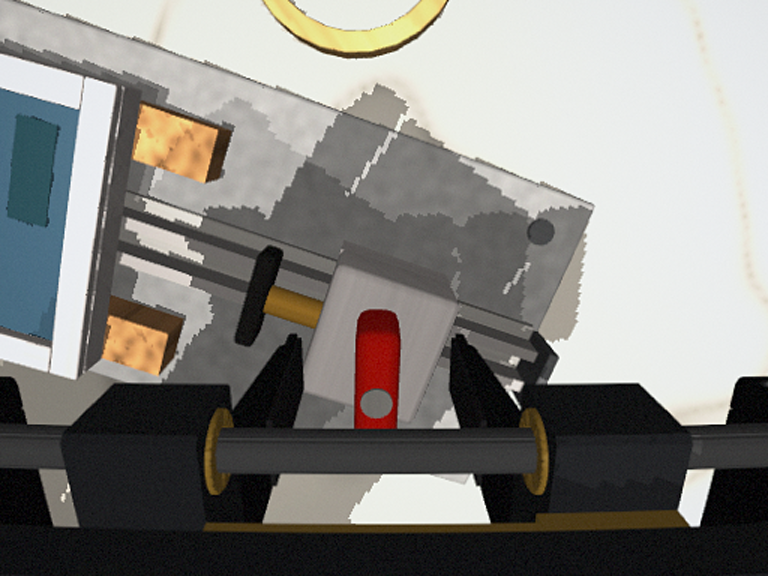

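The bar (column 377) is centred between the fingertips (297 and 458). Closing now.

>>> {"fn": "move_arm", "kwargs": {
  "commands": [
    [[0,0,0],0,-0.6],
    [[0,0,0],0,-0.7],
    [[0,0,0],0,-0.8],
    [[0,0,0],0,-1],
    [[0,0,0],0,-1],
    [[0,0,0],0,-1],
    [[0,0,0],0,-1]
  ]
}}

```text
t: 6.1
eef_pos: [587.5, -79.4, 261.1]
tcp_rot: [-3.141, 0.0, 0.396]
ft_force: [-2.0, 4.8, 5.8]
opening: 0.145
grip_force: 29.9
```

>>> {"fn": "move_arm", "kwargs": {
  "commands": [
    [[0,0,0],0.4,-1],
    [[0,0,0],0.9,-1],
    [[0,0,0],0.9,-1],
    [[0,0,0],0.9,-1],
    [[0,0,0],0.9,-1],
    [[0,0,0],0.4,-1],
    [[0,0,0],0,-1]
  ]
}}

```text
t: 6.68
eef_pos: [587.6, -79.9, 261.1]
tcp_rot: [3.141, 0.0, 0.75]
ft_force: [-2.0, -2.2, 5.7]
opening: 0.145
grip_force: 30.0
```

Run:
```python
from h import *
s=env.state();print(s['ft_force'],s['moment'],s['tcp_rot'],s['joints'])
```

```text
[-2.02871902 -2.24549369  5.67872103] [-0.46083386  0.57143038  0.14349403] [3.14085577e+00 1.96771938e-04 7.49761641e-01] [-2.46502640e-01  6.21673513e-01  1.77310759e+00 -8.33128719e-04
  7.46300079e-01  5.75143517e-01]
```

>>> {"fn": "move_arm", "kwargs": {
  "commands": [
    [[0,0,0],0.9,-1],
    [[0,0,0],0.9,-1],
    [[0,0,0],0.9,-1],
    [[0,0,0],0.9,-1],
    [[0,0,0],0.9,-1],
    [[0,0,0],0.9,-1],
    [[0,0,0],0.9,-1],
    [[0,0,0],0.9,-1],
    [[0,0,0],0.9,-1],
    [[0,0,0],0.5,-1],
    [[0,0,0],0,-1],
    [[0,0,0],0,-1]
  ]
}}

```text
t: 7.68
eef_pos: [587.9, -79.7, 261.1]
tcp_rot: [3.14, 0.0, 1.434]
ft_force: [1.6, -0.9, 4.6]
opening: 0.147
grip_force: 30.0
```

>>> {"fn": "move_arm", "kwargs": {
  "commands": [
    [[-0.011,0.166,0],0,-1],
    [[-0.011,0.166,0],0,-1],
    [[-0.011,0.166,0],0,-1],
    [[-0.011,0.166,0],0,-1],
    [[-0.011,0.166,0],0,-1],
    [[-0.011,0.166,0],0,-1],
    [[-0.011,0.166,0],0,-1],
    [[-0.011,0.166,0],0,-1],
    [[-0.011,0.166,0],0,-1],
    [[0,0,0],0,-1]
  ]
}}

```text
t: 8.52
eef_pos: [584.9, -33.6, 261.1]
tcp_rot: [3.14, -0.0, 1.436]
ft_force: [5.4, 1.3, 5.5]
opening: 0.146
grip_force: 30.0
```

Run:
```python
from h import *
s=env.state();print(s['eef_pos'],s['ft_force'],s['moment'],s['tcp_rot'])
w=read_camera('wrist');save(w,'w4.png',s=1.5)
```

```text
[584.89562379 -33.56872976 261.05931623] [5.42031755 1.34085972 5.53976032] [ 0.14723401 -0.80440505 -0.05520705] [ 3.13987927e+00 -3.98128186e-04  1.43624087e+00]
```

View pics/w4.png

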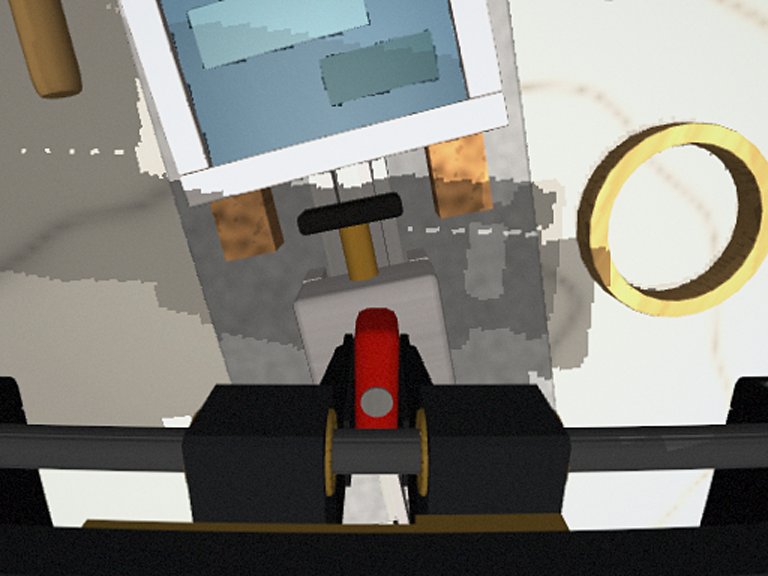

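The pad (black, display (350,213)) is shortly before the panel's rear edge; the panel is visibly askew. Going on slowly.

>>> {"fn": "move_arm", "kwargs": {
  "commands": [
    [[0.02,0.083,0],0,-1],
    [[-0.005,0.083,0],0,-1],
    [[-0.005,0.083,0],0,-1],
    [[-0.005,0.083,0],0,-1],
    [[-0.005,0.083,0],0,-1],
    [[-0.005,0.083,0],0,-1],
    [[-0.005,0.083,0],0,-1],
    [[-0.005,0.083,0],0,-1],
    [[-0.005,0.083,0],0,-1],
    [[-0.005,0.083,0],0,-1],
    [[0,0,0],0,-1]
  ]
}}

```text
t: 9.48
eef_pos: [583.7, -9.3, 261.0]
tcp_rot: [3.142, 0.0, 1.436]
ft_force: [0.4, -0.4, 7.9]
opening: 0.145
grip_force: 30.0
```

```bash
cat > a.py <<'E'
from h import *
import sys
s=env.state();print(s['t'],s['eef_pos'].round(1),s['ft_force'].round(1),s['moment'].round(2),s['tcp_rot'].round(3))
w=read_camera('wrist');cv2.imwrite('pics/raw_%s.png'%sys.argv[1],w['image'][:,:,::-1])
for t in('pad_face','panel_center'):
    for r in cut_out(t,w)[:1]: print(t,r['at'],round(r['confidence'],2))
E
python3 a.py 1
```

```text
9.4833 [583.7  -9.3 261. ] [ 0.4 -0.4  7.9] [-0.18 -0.1  -0.08] [3.142 0.    1.436]
pad_face [239.2, 151.2] 0.84
panel_center [212.6, 67.9] 0.92
```

>>> {"fn": "move_arm", "kwargs": {
  "commands": [
    [[-0.005,0.08,0],0,-1],
    [[-0.005,0.08,0],0,-1],
    [[-0.005,0.08,0],0,-1],
    [[-0.005,0.08,0],0,-1],
    [[-0.005,0.08,0],0,-1],
    [[0,0,0],0,-1]
  ]
}}

```text
t: 10.13
eef_pos: [583.0, 2.6, 261.0]
tcp_rot: [3.142, 0.0, 1.436]
ft_force: [1.1, -0.9, 7.3]
opening: 0.146
grip_force: 30.0
```

```bash
python3 a.py 2; python3 -c "
import cv2,numpy as np
a=cv2.imread('pics/raw_1.png')[:260,60:400];b=cv2.imread('pics/raw_2.png')[:260,60:400]
cv2.imwrite('pics/c2.png',cv2.resize(np.hstack([a,b]),(800,306)))"
```

```text
10.1333 [583.    2.6 261. ] [ 1.1 -0.9  7.3] [-0.09 -0.15 -0.03] [3.142 0.    1.436]
pad_face [238.4, 151.7] 0.83
panel_center [212.9, 69.1] 0.84
```

View pics/c2.png

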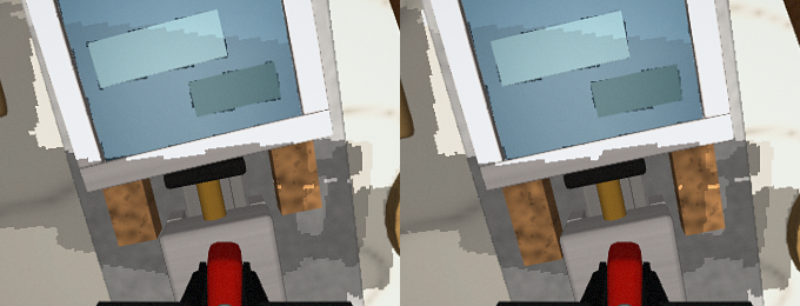

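Right half: the pad (display (605,175)) touches the panel and is only slightly pressed; the panel is still a little askew, and moving with it.

>>> {"fn": "move_arm", "kwargs": {
  "commands": [
    [[-0.004,0.06,0],0,-1],
    [[-0.004,0.06,0],0,-1],
    [[0,0,0],0,-1]
  ]
}}

```text
t: 10.53
eef_pos: [582.8, 6.0, 261.0]
tcp_rot: [3.141, 0.0, 1.436]
ft_force: [1.9, -2.7, 7.5]
opening: 0.147
grip_force: 30.0
```

```bash
cat > b.py <<'E'
import cv2,sys
ref=cv2.imread('pics/raw_2.png')
# pad rear edge + stem top; and panel interior patch
T={'pad':(200,148,272,172),'panel':(140,20,260,100)}
n=cv2.imread('pics/raw_%s.png'%sys.argv[1])
for k,(a,b,c,d) in T.items():
    t=ref[b:d,a:c]; r=cv2.matchTemplate(n[max(0,b-20):d+25,a-20:c+20],t,cv2.TM_CCOEFF_NORMED)
    _,v,_,l=cv2.minMaxLoc(r);x,y=l
    sub=0
    if 0<y<r.shape[0]-1:
        p,q,s=r[y-1,x],r[y,x],r[y+1,x]; sub=.5*(p-s)/(p-2*q+s)
    print(k,round(v,3),'du',x-20,'dv',round(y-(b-max(0,b-20))+sub,2))
E
python3 a.py 3; python3 b.py 1; python3 b.py 3
```

```text
10.5333 [582.8   6.  261. ] [ 1.9 -2.7  7.5] [-0.52 -0.12 -0.08] [3.141 0.    1.436]
pad_face [238.0, 155.5] 0.89
panel_center [214.4, 70.1] 0.76
pad 0.992 du 0 dv 0.06
panel 0.902 du -2 dv 0.05
pad 0.992 du 1 dv 5.01
panel 0.917 du 1 dv 5.85
```

Run:
```python
from h import *
w=read_camera('wrist');p=read_camera('top')
print(env.state()['eef_pos'],env.state()['ft_force'])
a=w['image'][:260,60:400];b=cv2.resize(p['image'][160:260,170:320],(390,260),interpolation=cv2.INTER_CUBIC)
cv2.imwrite('pics/c3.png',cv2.resize(np.hstack([a,b])[:,:,::-1],(800,285)))
```

```text
[582.76307221   5.92030007 261.0176333 ] [ 1.68817185 -1.78276581  7.38776032]
```

View pics/c3.png

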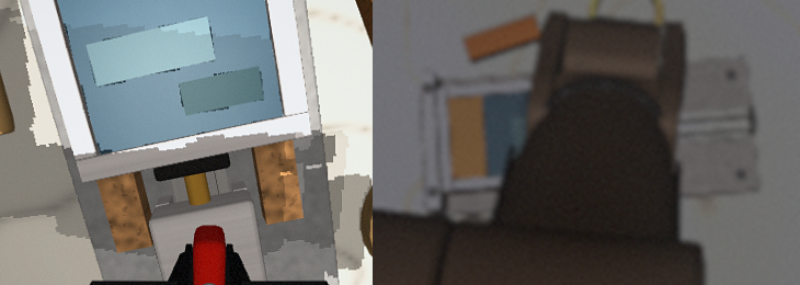

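Panel's rear edge runs from display (75,158) to (310,113); the pad's stem is visibly shorter, and in the top view the panel is at the fence.

```bash
cat > e.py <<'E'
from h import *
w=read_camera('wrist');g=cv2.GaussianBlur(cv2.cvtColor(w['image'],cv2.COLOR_RGB2GRAY),(3,3),0).astype(float)
def fit(p0,p1,z,half=7,name='',sgn=-1):
    P=[]
    for u in range(p0[0],p1[0],3):
        v0=p0[1]+(p1[1]-p0[1])*(u-p0[0])/(p1[0]-p0[0])
        rows=np.arange(int(v0)-half,int(v0)+half+1)
        d=sgn*np.diff(g[rows,u]);i=d.argmax()
        if d[i]>15: P.append((u,rows[i]+.5))
    P=np.array(P,float)
    for _ in range(3):
        c=np.polyfit(P[:,0],P[:,1],1);r=P[:,1]-np.polyval(c,P[:,0]);P=P[abs(r)<max(1.,1.5*r.std())]
    A=[atz(w,(u,np.polyval(c,u)),z) for u in(p0[0],p1[0])];e=A[1]-A[0]
    print(name,len(P),r.std().round(2),'yaw',round(np.arctan2(e[1],e[0])+np.pi/2,4),'mid',((A[0]+A[1])/2).round(1))
    return A
s=env.state();print(s['eef_pos'].round(1),s['ft_force'].round(1))
fit((133,143),(340,104),54,name='panel rear')
fit((200,196),(276,179),60,name='carriage front',half=6)
fit((200,196),(276,179),60,name='carriage front+',half=6,sgn=1)
c=cut_out('pad_face',w)[0]['region'];v,u=np.nonzero(c)
print('pad rows',v.min(),v.max(),u.min(),u.max())
E
python3 e.py
```

```text
[582.8   5.9 261. ] [ 1.4 -2.4  8.3]
panel rear 32 1.86 yaw 1.5793 mid [582.1  66.7  54. ]Traceback (most recent call last):
  File "e.py", line 18, in <module>
    fit((200,196),(276,179),60,name='carriage front',half=6)
    ~~~^^^^^^^^^^^^^^^^^^^^^^^^^^^^^^^^^^^^^^^^^^^^^^^^^^^^^
  File "e.py", line 12, in fit
    c=np.polyfit(P[:,0],P[:,1],1);r=P[:,1]-np.polyval(c,P[:,0]);P=P[abs(r)<max(1.,1.5*r.std())]
                 ~^^^^^
IndexError: too many indices for array: array is 1-dimensional, but 2 were indexed
```

```bash
python3 - <<'E'
from h import *
a=cv2.resize(cv2.imread('pics/w4.png'),(512,384),interpolation=cv2.INTER_AREA);cv2.imwrite('pics/raw_0.png',a)
# pad bottom (dark-> bright stem) row along the stem columns, and stem->carriage row
for k in '0123':
    im=cv2.imread(f'pics/raw_{k}.png').astype(int)
    print(k,[ (r,im[r,236:240].mean(0).astype(int).tolist()) for r in range(138,192,2)] if k=='9' else '')
    hsv=cv2.cvtColor(im.astype(np.uint8),cv2.COLOR_BGR2HSV)
    m=(hsv[...,0]>12)&(hsv[...,0]<28)&(hsv[...,1]>150);m[:,:215]=0;m[:,262:]=0;m[:140]=0;m[205:]=0
    v,u=np.nonzero(m);n=[m[:,c].sum() for c in range(225,252)]
    print('stem rows',v.min(),v.max(),'col mean',u.mean().round(1),n, 'area',m.sum())
w=read_camera('wrist');x=(w['fx'])
J=np.array([-.062,.998,0]);s=env.state();K=s['eef_pos']
for L in(55,50,48,45): print(L,proj(w,[*(K+J*L)[:2],43]),end=' ')
print('stem/mm ref: rear of pad',proj(w,[*(K+J*40)[:2],43]),proj(w,[*(K+J*25)[:2],43]))
E
python3 b.py 0
```

```text
0 
stem rows 149 186 col mean 238.9 [np.int64(0), np.int64(3), np.int64(7), np.int64(12), np.int64(16), np.int64(21), np.int64(26), np.int64(31), np.int64(35), np.int64(36), np.int64(37), np.int64(37), np.int64(37), np.int64(37), np.int64(37), np.int64(38), np.int64(38), np.int64(38), np.int64(37), np.int64(37), np.int64(37), np.int64(31), np.int64(26), np.int64(21), np.int64(15), np.int64(10), np.int64(5)] area 705
1 
stem rows 145 186 col mean 239.3 [np.int64(0), np.int64(0), np.int64(3), np.int64(8), np.int64(12), np.int64(18), np.int64(22), np.int64(27), np.int64(31), np.int64(32), np.int64(33), np.int64(33), np.int64(33), np.int64(33), np.int64(33), np.int64(34), np.int64(34), np.int64(34), np.int64(33), np.int64(34), np.int64(33), np.int64(32), np.int64(27), np.int64(21), np.int64(15), np.int64(10), np.int64(4)] area 632
2 
stem rows 140 186 col mean 239.3 [np.int64(0), np.int64(0), np.int64(3), np.int64(8), np.int64(13), np.int64(17), np.int64(22), np.int64(27), np.int64(33), np.int64(33), np.int64(33), np.int64(33), np.int64(33), np.int64(34), np.int64(34), np.int64(34), np.int64(34), np.int64(34), np.int64(33), np.int64(34), np.int64(34), np.int64(32), np.int64(26), np.int64(21), np.int64(15), np.int64(10), np.int64(5)] area 636
3 
stem rows 154 186 col mean 239.8 [np.int64(0), np.int64(0), np.int64(0), np.int64(3), np.int64(7), np.int64(13), np.int64(17), np.int64(22), np.int64(26), np.int64(27), np.int64(28), np.int64(28), np.int64(28), np.int64(28), np.int64(28), np.int64(29), np.int64(29), np.int64(29), np.int64(28), np.int64(28), np.int64(29), np.int64(29), np.int64(26), np.int64(21), np.int64(15), np.int64(11), np.int64(4)] area 533
55 [[232.68235256 135.58682803]] 50 [[234.46700637 143.94680158]] 48 [[235.17460675 147.26084515]] 45 [[236.2293033  152.19986516]] stem/mm ref: rear of pad [[237.96927417 160.34625678]] [[243.05585014 184.14918144]]
pad 0.981 du -1 dv -3.76
panel 0.583 du -7 dv -20
```

```bash
cat > y.py <<'E'
from h import *
import sys
def yaw(im,w,tag):
    hsv=cv2.cvtColor(im,cv2.COLOR_BGR2HSV).astype(int);S=cv2.GaussianBlur(im[...,2],(3,3),0).astype(float) # red channel: picture dark, frame bright
    P=[]
    for u in range(170,300,2):
        c=S[90:150,u] ; d=np.diff(c)
        i=d.argmax()
        if d[i]>25:
            P.append((u,90+i+.5))
    P=np.array(P,float)
    (vx,vy,x0,y0)=cv2.fitLine(P.astype(np.float32),cv2.DIST_WELSCH,0,.01,.01).ravel()
    r=P[:,1]-(y0+vy/vx*(P[:,0]-x0));ok=abs(r)<1.5
    A=[atz(w,(u,y0+vy/vx*(u-x0)),54) for u in(170,300)];e=A[1]-A[0]
    print(tag,len(P),ok.sum(),r[ok].std().round(2),'yaw',round(np.arctan2(e[1],e[0])+np.pi/2,4),'mid',((A[0]+A[1])/2)[:2].round(1))
w=read_camera('wrist')
for k in sys.argv[1:]: yaw(cv2.imread(f'pics/raw_{k}.png'),w,k)
E
python3 y.py 0 1 2 3; sed -n 1,1p /dev/null
```

```text
0 43 3 0.59 yaw 0.814 mid [583.1  65.3]
1 65 65 0.29 yaw 1.6656 mid [582.4  72. ]
2 65 65 0.29 yaw 1.6416 mid [582.4  71.6]
3 65 65 0.29 yaw 1.6405 mid [581.9  68.5]
```

Panel yaw 1.6405 matches the jig's (~1.64), so it is square; pad ≈5.5 mm in. Press about 1.5 mm more, then check and lock.

>>> {"fn": "move_arm", "kwargs": {
  "commands": [
    [[-0.002,0.027,0],0,-1],
    [[-0.002,0.027,0],0,-1],
    [[0,0,0],0,-1],
    [[0,0,0],0,-1]
  ]
}}

```text
t: 11.27
eef_pos: [582.7, 7.3, 261.0]
tcp_rot: [3.141, 0.001, 1.436]
ft_force: [0.7, -4.0, 7.2]
opening: 0.146
grip_force: 30.0
```

```bash
cat > st.py <<'E'
import cv2,sys
im=cv2.imread(f'pics/raw_{sys.argv[1]}.png');hsv=cv2.cvtColor(im,cv2.COLOR_BGR2HSV)
m=(hsv[...,0]>12)&(hsv[...,0]<28)&(hsv[...,1]>150);m[:140]=0;m[205:]=0
n=m[:,235:245].sum(0).mean();print('stem',n,'pad mm',(37.3-n)/1.62)
E
python3 a.py 4; python3 st.py 3; python3 st.py 4; python3 y.py 4
```

```text
11.2667 [582.7   7.3 261. ] [ 0.7 -4.   7.2] [-0.92 -0.14 -0.08] [3.141e+00 1.000e-03 1.436e+00]
pad_face [240.7, 154.2] 0.92
stem 28.3 pad mm 5.555555555555553
stem 26.2 pad mm 6.85185185185185
4 65 65 0.3 yaw 1.6399 mid [581.6  68.5]
```

>>> {"fn": "move_arm", "kwargs": {
  "commands": [
    [[0,0,0],-0.5,-1],
    [[0,0,0],-0.9,-1],
    [[0,0,0],-0.9,-1],
    [[0,0,0],-0.9,-1],
    [[0,0,0],-0.9,-1],
    [[0,0,0],-0.9,-1],
    [[0,0,0],-0.9,-1],
    [[0,0,0],-0.9,-1],
    [[0,0,0],-0.9,-1],
    [[0,0,0],-0.9,-1],
    [[0,0,0],-0.9,-1],
    [[0,0,0],-0.9,-1],
    [[0,0,0],-0.9,-1],
    [[0,0,0],0,-1]
  ]
}}

```text
t: 12.63
eef_pos: [582.3, 7.3, 261.0]
tcp_rot: [-3.142, 0.002, 0.528]
ft_force: [-2.9, -5.4, 9.4]
opening: 0.147
grip_force: 30.0
```

```bash
python3 a.py 5
```

```text
12.6333 [582.3   7.3 261. ] [-2.9 -5.4  9.4] [-1.01  0.48  0.02] [-3.142e+00  2.000e-03  5.280e-01]
pad_face [190.3, 193.5] 0.77
panel_center [90.2, 131.7] 0.59
```

>>> {"fn": "move_arm", "kwargs": {
  "commands": [
    [[0,0,0],-0.8,-1],
    [[0,0,0],-0.8,-1],
    [[0,0,0],-0.8,-1],
    [[0,0,0],-0.8,-1],
    [[0,0,0],-0.5,-1],
    [[0,0,0],0,-1],
    [[0,0,0],0,-1]
  ]
}}

```text
t: 13.37
eef_pos: [582.2, 7.8, 261.0]
tcp_rot: [-3.141, 0.002, 0.236]
ft_force: [-3.2, -2.1, 10.5]
opening: 0.148
grip_force: 30.0
```

```bash
python3 -c "
from h import *
s=env.state();print(s['ft_force'],s['moment'],s['tcp_rot'])"
```

```text
[-3.19913085 -2.12019781 10.53193385] [-0.46942292  0.5016179   0.06348917] [-3.14104441e+00  1.58653558e-03  2.35705764e-01]
```

>>> {"fn": "move_arm", "kwargs": {
  "commands": [
    [[0,0,0],0,-0.6],
    [[0,0,0],0,-0.4],
    [[0,0,0],0,-0.3],
    [[0,0,0],0,-0.3],
    [[0,0,0.3],0,-0.3],
    [[0,0,0.6],0,-0.3],
    [[0,0,0.6],0,-0.3],
    [[0,0,0.6],0,-0.3],
    [[0,0,0.6],0,-0.3],
    [[0,0,0.6],0,0],
    [[0,0,0.6],0,0],
    [[0,0,0],0,0],
    [[0,0,0],0,0]
  ]
}}

```text
t: 14.45
eef_pos: [582.6, 7.4, 378.7]
tcp_rot: [3.141, -0.002, 0.236]
ft_force: [-0.5, 0.1, -0.0]
opening: 0.495
grip_force: 0.0
```

Run:
```python
from h import *
w=read_camera('wrist');s=env.state();print(s['t'],s['eef_pos'],s['tcp_rot'])
save(w,'w9.png',s=1.5)
```

```text
14.5 [582.4952888    7.39869677 377.74216777] [3.14150773e+00 1.70613459e-06 2.36207439e-01]
```

View pics/w9.png

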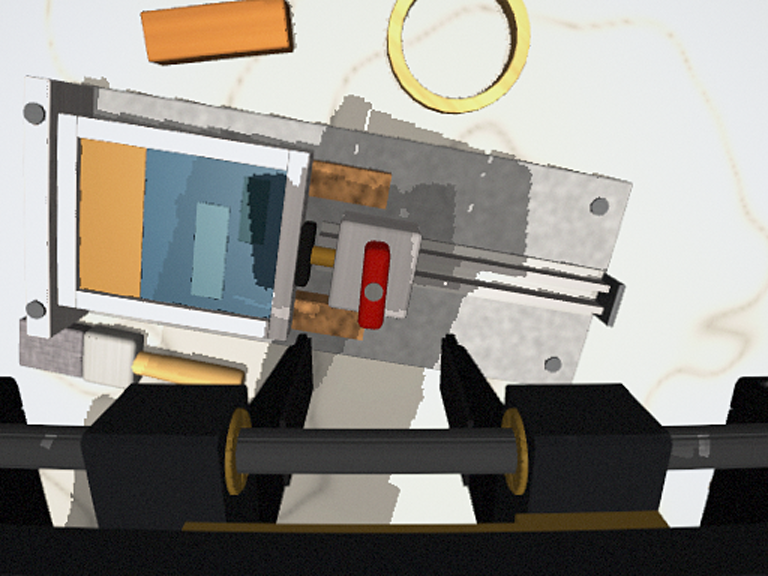

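The panel lies parallel to the fence, right at it (edges at display x≈58 against ≈50), with the bar nearly across the rail and the dot at (373,292). Checking by numbers.

Run:
```python
from h import *
w=read_camera('wrist')
d=lambda a,b,z:atz(w,(a/1.5,b/1.5),z)
f1,f2=d(51,82,62),d(48,337,62); p1,p2=d(60,115,54),d(58,312,54); r1,r2=d(312,154,54),d(287,341,54)
for n,a,b in(('fence',f1,f2),('panel front',p1,p2),('panel rear',r1,r2)):
    e=a-b;print(n,'yaw',np.arctan2(e[1],e[0])+np.pi/2,((a+b)/2).round(1),np.linalg.norm(e).round(1))
J=np.array([np.cos(1.64),np.sin(1.64),0]);k=d(373,292,100);print('knob',k)
m=(r1+r2)/2;print('rear->knob along',(m-k)@J,'front->fence',((f1+f2)/2-(p1+p2)/2)@J,'rear->fence',((f1+f2)/2-m)@J)
hsv=cv2.cvtColor(w['image'],cv2.COLOR_RGB2HSV);M=((hsv[...,0]<8)|(hsv[...,0]>172))&(hsv[...,1]>130)&(hsv[...,2]>60)
M[:,:230]=0;M[:,270:]=0;M[:150]=0;M[225:]=0
P=[]
for r in range(172,214,3):
    c=np.nonzero(M[r])[0]
    if len(c): P.append(atz(w,((c.min()+c.max())/2,r),100)[:2])
P=np.array(P);l=np.polyfit(P[:,0],P[:,1],1);print('bar yaw',np.arctan(l[0]),'theta',1.64-np.arctan(l[0]))
```

```text
fence yaw 1.6209306108101165 [569.2 205.5  62. ] 156.2
panel front yaw 1.6273210622281653 [567.8 203.9  54. ] 123.7
panel rear yaw 1.635833663000831 [581.3  55.1  54. ] 119.0
knob [581.30798509   8.12032863 100.        ]
rear->knob along 46.85302343500221 front->fence 1.4491949100387704 rear->fence 150.872525464766
bar yaw 0.13703248351017258 theta 1.5029675164898273
```

```bash
python3 -c "
from cell import env
print(env.job_done())"
```

```text
the job is handed in; nothing more can be done
None
```

The panel is home and square against the fence, the pad is pressed in about 7 mm and the knob is locked, with the gripper raised clear. By my measurements the panel's rear edge is about 151 mm from the fence face (150 when home) and the knob is at about 1.4 to 1.5 rad. The job is handed in; the clock stood at about 14.5 s at my last reading.

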